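Show a plug-in board to the inspection microscope

TASK

Draw the circuit board with the orange handle up out of its slot in the black rack and hold it up to the inspection microscope for a look: component side facing the lens and square to it, the middle of the board in the centre of the view, about 11 cm from the lens. Finish while still holding it there, raised and still. Do not touch the microscope, leave the other two boards in their slots and the rest of the bench as it is.

Things in the scene. Friction and masses are not known exactly. Their poses are not given: they have to be found in the camera images.
- board: Board to inspect, 0.14 kg: green card 4 x 80 x 100 mm (x, y, z); centred on top an ORANGE handle 12 x 50 mm, z 100 to 132 mm: grip across its 12 mm. Origin: centre of the bottom edge; z up to the handle, x out of the component side (parts up to 12 mm out at z 41 to 83 mm; back bare). Starts upright in a rack slot, origin 12 mm above the bench, its x along the rack's x.
- board_mid (a point): The middle of the component side of the orange-handled board: on the card's face, 60 mm above the bottom edge (board frame: x 2, y 0, z 60 mm); same axes as the board.
- rack: Black card rack, fixed, 170 (x) by 132 (y) by 50 mm tall. Origin: centre of its underside. Three slots at x = -60, 0, +60 mm, each 6 x 82 mm, 38 mm deep, each with a board standing in it, in any order. A board is clear of the rack once raised by more than 38 mm.
- lens (a point): Centre of the microscope's lens, in the 60 mm black ring on a white tube of 44 mm, about 0.3 m above the bench. z: viewing direction, out of the lens, 27 to 43 degrees below level and roughly towards the robot; x: obliquely up; y: level. Viewed point: 110 mm along z. Its tilt stays as found. Board attitude wanted: board x = -lens z; with the handle up, board z = lens x.
- scope: Microscope stand, fixed. Origin on the bench, about 102 mm nearer the robot than the viewed point; x away from the robot at yaw 0, z up. Grey base 120 x 130 x 14 mm centred at x 229, y 50 mm; column of 22 mm at x 229, y 75 mm, 374 mm tall; level bar at height 320 mm to the tube (85 mm long) at x 229, y 0. Free space on the robot's side of the lens and below it.
- board_b: Another green circuit board in the rack, same shape and axes as board but with a BLUE handle. To be left in its slot.
- board_c: Another green circuit board in the rack, same shape and axes as board but with a WHITE handle. To be left in its slot.
- meter: Green hand-held multimeter lying on the bench, 88 x 185 x 36 mm (dial to 48 mm), origin at the centre of its underside. Bystander.
- mouse: Black computer mouse, 100 x 58 x 32 mm, origin at the centre of its underside. Bystander.
- spool: Small spool of solder with white flanges standing on end, 56 mm diameter, 30 mm high, origin at the centre of its underside. Bystander.
- driver: Screwdriver lying on the bench along its own x, 160 mm long, about 30 mm high at most. Bystander.
- jar: Small jar with a yellow cap, 52 mm diameter, 60 mm high, origin at the centre of its underside. Bystander.

How it is judged:
By the outcome, as a careful person would: the job done as asked, in the order asked, and still so for the second after the job is handed in, while the arm keeps its last pose, push and grip.
It also fails if it takes over 38 s, if anything falls off the work surface, if the arm or the gripper's body presses on something with over 40 N, if the wrist force passes 120 N, or if a joint passes its speed limit or range.

ROBOT

A 6-joint arm with a two-finger parallel gripper is mounted at the origin on the work surface. World frame = base frame: x ahead of the robot, y to its left, z up, the work surface at z = 0. Lengths are in m, angles in rad, forces in N, time in s.
With the tool pointing down it reaches from about 0.375 to 0.9 m from the base axis. Payload 3.1 kg.
Tool frame: the origin (TCP) lies midway between the tips of the shut fingers; the grasp point (between the pads) lies 19 mm behind it; z points along the fingers, y is the line along which they close (so a half turn about z gives the same grasp; the last joint's range is limited). The gripper opens to 87 mm and grips with 3 to 60 N. Pads are 19 mm wide; open, the fingers measure 117 mm over their backs; the gripper's body (75 mm by 190 mm) begins 51 mm behind the grasp point.
Start: joints at [1.028, 0.527, 1.433, -0, 1.181, -0.178], TCP at [0.223, 0.584, 0.195] pointing down, gripper open.
Joint ranges: [-3.08, 3.08], [-0.75, 2.2], [0.22, 2.44], [-1.43, 4.57], [0, 2.65], [-2.85, 2.85]. Speed limits (rad/s): [2.79, 2.79, 3.14, 3.14, 3.14, 3.14].

INTERFACE

Orientations are given as a unit quaternion [x, y, z, w].
In Python, from rig import get_obs, cams, job gives the robot as it stands.
- The arm moves only by the tool servo_tool, never from a script. Its argument "moves" is text: rows parted by semicolons, each of 5 numbers parted by spaces: the shift along the tool's x, y, z in m, then the turn about the tool's z in degrees, then the finger opening in m, from 0 to 0.087. In form: dx dy dz spin claw; .... A call has 1 to 10 rows; each row is the pose to reach, as a shift and turn from the pose commanded when the call began, along the tool's axes at that moment; what a row does not reach only later rows make up. A row lasts 1/12 s, in which the tool goes at most 41.7 mm and 7.16 degrees, less where a joint would pass 70% of its speed; a pose out of reach is approached as far as the arm can. A call with a gripper value outside its range is refused whole. The fingers move at their own pace and stop on an object; "grip_force" is the grip in N (left out, the last holds). Time passes only in rows, so rows that repeat a pose let the fingers close. It gives the time, the measured TCP pose, the force, the opening and the grip force at its end, in the units of the state.
- get_obs(): the state, without advancing time (a new reading comes with each control period).
- cams.camera(name): name is "side" or "top"; returns the picture (400x640x3 uint8, blue, green, red); there is no depth.
- cams.camera_model(name): a dict with "fx", "fy", "cx", "cy" (pixels), "dist" ([k1, k2, p1, p2, k3] as OpenCV has them; the pictures are not rectified), "R" (3x3) and "t" (3): a world point X has camera coordinates R X + t. Camera axes: x right, y down, z forward; pixel columns grow to the right and rows downward; lengths in m; the calibration is good to about 2 mm. A picture is of the moment at which its call begins. camera_model takes no time and is no camera call.
- job.hand_in(): hands the job in; it is judged then, once.
The state is a dict: "time": time; "q": joint angles; "joint_velocities": joint speeds; "joint_torque": joint torques, N m; "position": TCP position; "tool_rot": TCP orientation; "ft_force": force on the tool from outside, world axes, zero at the start; "moment": the same for the moment, N m; "grip_width": finger opening in m; "grip_force": force on a finger pad.
Only numpy, scipy, OpenCV 4.12 (cv2) and the standard library are available. Lean on these libraries where they do the work, as an engineer would, in place of code of your own. Each camera call takes 0.05 s, during which the arm holds its last target. There are 200 camera calls.

## Working session

There is one attempt and no reset: what is moved stays moved. The work goes in short steps, Python scripts to look and compute and a tool call to move; the robot and the scene stay as the last step left them, time stands still between calls to the robot, and variables do not carry over. Pictures are saved under pics/ and viewed, at most 10 in all, crops included, and the job is handed in when it is done.

Besides the shell and the picture viewer there is one more tool, called after "Request:" as a command line: name --argument value ..., lists and objects as JSON in quotes. servo_tool: Moves the arm, as the interface text tells. Its arguments: {"type":"object","properties":{"moves":{"type":"string"},"grip_force":{"type":"number"}},"required":["moves"]}

```bash
ls; mkdir -p pics
python3 - <<'E'
from rig import get_obs,cams
import cv2
for n in("side","top"):
    cv2.imwrite(f"pics/{n}0.png",cams.camera(n)); m=cams.camera_model(n); print(n,m)
o=get_obs();print(o["time"],o["position"],o["tool_rot"])
E
```

```text
pics
side {'fx': 485.29286090742323, 'fy': 485.29286090742323, 'cx': 323.4493141175521, 'cy': 189.313068535586, 'dist': array([-0.00132504,  0.        ,  0.        ,  0.        ,  0.        ]), 'R': array([[ 0.90390051, -0.42734851, -0.01836089],
       [-0.29472358, -0.59112245, -0.75080774],
       [ 0.31000304,  0.68406688, -0.66026556]]), 't': array([-0.51266354,  0.3063299 ,  1.28896455])}
top {'fx': 456.8644472660489, 'fy': 456.8644472660489, 'cx': 321.6302417536205, 'cy': 198.79277971861507, 'dist': array([0.03026383, 0.        , 0.        , 0.        , 0.        ]), 'R': array([[-0.02113509, -0.99975573, -0.00646367],
       [-0.98625065,  0.02190859, -0.16379765],
       [ 0.16389925,  0.00291292, -0.98647278]]), 't': array([0.0114881 , 0.60167524, 1.66400871])}
0.1 [0.22258968 0.58325586 0.1942644 ] [ 1.81411127e-01  9.83406843e-01 -9.29149084e-04 -3.48745596e-04]
```

View pics/side0.png

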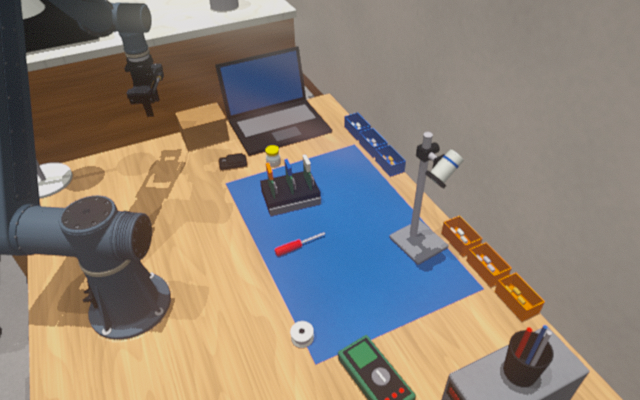

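View pics/top0.png

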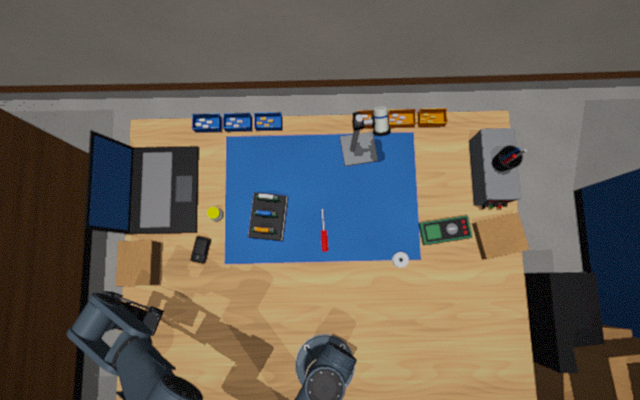

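Side: orange handle ≈(270,172), rack ≈(291,192), scope tube ≈(446,166). Top: orange handle ≈(263,231), rack ≈(268,217), tube ≈(381,120). One zoomed composite for precise corners.

Run:
```python
import cv2,numpy as np
s=cv2.imread("pics/side0.png");t=cv2.imread("pics/top0.png")
def c(im,x,y,w,h,k=5):
    a=cv2.resize(im[y:y+h,x:x+w],(w*k,h*k),interpolation=cv2.INTER_CUBIC)
    for i in range(0,w,10): cv2.putText(a,str(x+i),(i*k,8),0,.3,(255,255,255),1); cv2.line(a,(i*k,8),(i*k,14),(255,255,255),1)
    for i in range(10,h,10): cv2.putText(a,str(y+i),(0,i*k),0,.3,(255,255,255),1);cv2.line(a,(22,i*k),(28,i*k),(255,255,255),1)
    return a
A=np.vstack([np.hstack([c(s,252,150,80,60),c(s,400,125,80,60)]),np.hstack([c(t,230,185,80,60),c(t,330,95,80,60+15)[:300]])])
cv2.imwrite("pics/z.png",A)
```

```text
(no output)
```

View pics/z.png

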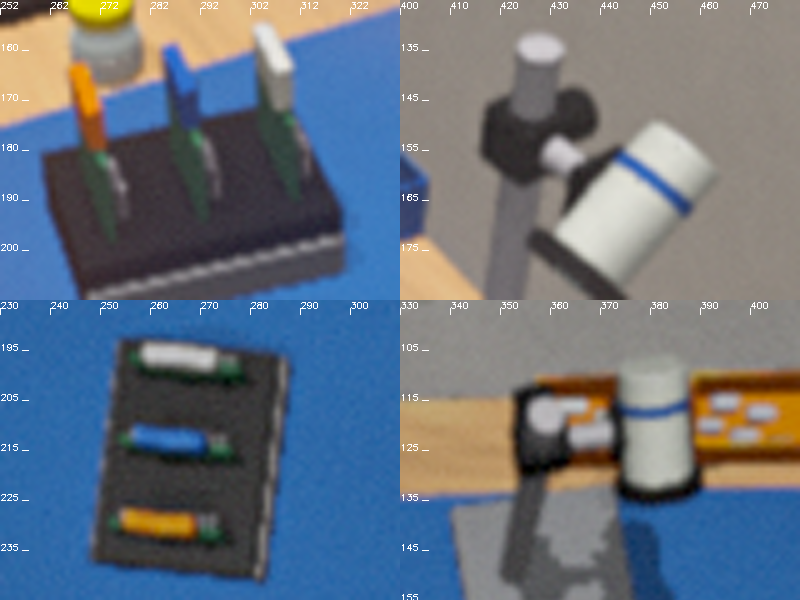

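Side tile: orange handle is the leftmost board, component parts lie beyond the card on its +x (far) side, bare back to the robot. I'll fit the rack from handle colour centroids, and zoom on the scope for its points.

```bash
cat > h.py <<'E'
import cv2,numpy as np
from rig import cams
M={n:cams.camera_model(n) for n in("side","top")}
def proj(n,P):
    m=M[n];K=np.array([[m["fx"],0,m["cx"]],[0,m["fy"],m["cy"]],[0,0,1]])
    return cv2.projectPoints(np.asarray(P,float).reshape(-1,1,3),cv2.Rodrigues(m["R"])[0],m["t"],K,m["dist"])[0][:,0]
def cen(h):
    h=cv2.convexHull(h.astype(np.float32));m=cv2.moments(h);return np.array([m["m10"],m["m01"]])/m["m00"],cv2.contourArea(h)
def rz(a):c,s=np.cos(a),np.sin(a);return np.array([[c,-s,0],[s,c,0],[0,0,1]])
def box(x,y,z):return np.array([[a,b,c] for a in x for b in y for c in z])
E
cat > rack.py <<'E'
from h import *
from scipy.optimize import least_squares
im={n:cv2.imread(f"pics/{n}0.png") for n in M}
roi={"side":(255,330,150,215),"top":(245,290,190,242)}
obs={}
for n,(a,b,c,d) in roi.items():
    h=cv2.cvtColor(im[n],cv2.COLOR_BGR2HSV)[c:d,a:b].astype(int)
    H,S,V=h[...,0],h[...,1],h[...,2]
    for k,m in {-1:(H>7)&(H<22)&(S>140)&(V>90),0:(H>100)&(H<125)&(S>110)&(V>90),1:(S<60)&(V>130)}.items():
        cnt,lab,st,ce=cv2.connectedComponentsWithStats(m.astype(np.uint8))
        for i in range(1,cnt):
            if 15<st[i,4]<200: print(n,k,st[i],ce[i]+[a,c]); 
        ok=[i for i in range(1,cnt) if 15<st[i,4]<200 and st[i,0]>0 and st[i,1]>0 and st[i,0]+st[i,2]<b-a]
        if ok:
            i=max(ok,key=lambda i:st[i,4]); obs[n,k]=ce[i]+[a,c]
B=box((-.006,.006),(-.025,.025),(.112,.144))
f=lambda p:np.concatenate([cen(proj(n,(B+[.06*k,0,0])@rz(p[2]).T+[p[0],p[1],0]))[0]-o for (n,k),o in obs.items()])
r=least_squares(f,[.55,.15,0],loss="soft_l1");print(r.x,np.degrees(r.x[2]),r.fun.reshape(-1,2).round(1).tolist())
p=r.x;print("handle",rz(p[2])@[-.06,0,.144]+[p[0],p[1],0])
for n in M:
  print(n,proj(n,box((-.085,.085),(-.066,.066),(.05,))@rz(p[2]).T+[p[0],p[1],0]).round(1).tolist())
E
python3 rack.py
python3 - <<'E'
import cv2,numpy as np
s=cv2.imread("pics/side0.png");t=cv2.imread("pics/top0.png")
def c(im,x,y,w,h,k=5):
    a=cv2.resize(im[y:y+h,x:x+w],(w*k,h*k),interpolation=cv2.INTER_CUBIC)
    for i in range(0,w,10): cv2.putText(a,str(x+i),(i*k,8),0,.3,(0,255,255),1); cv2.line(a,(i*k,8),(i*k,h*k),(0,255,255),1)
    for i in range(10,h,10): cv2.putText(a,str(y+i),(0,i*k),0,.3,(0,255,255),1);cv2.line(a,(22,i*k),(w*k,i*k),(0,255,255),1)
    return a
cv2.imwrite("pics/z2.png",np.hstack([np.vstack([c(s,415,125,55,70,8)]),c(t,350,100,44,70,8)]))
E
```

```text
side -1 [11 13  7 17 67] [268.91044776 170.58208955]
side 1 [ 11   5  17  15 111] [273.1981982 160.3963964]
side 1 [45  4 11 17 67] [306.04477612 160.58208955]
top -1 [ 9 37 15  6 64] [261.34375  229.203125]
top 0 [12 20 15  6 66] [263.57575758 212.12121212]
top 1 [13  4 15  5 55] [265.36363636 195.70909091]
[ 0.54342712  0.20870656 -0.03973673] -2.2767468066590095 [[0.1, 0.3], [32.0, 0.6], [0.7, 0.2], [-0.8, 0.5], [-2.0, 0.3]]
handle [0.48347448 0.21109013 0.144     ]
side [[270.3, 204.9], [257.6, 179.7], [321.1, 189.9], [305.9, 166.3]]
top [[282.5, 238.6], [246.8, 238.0], [284.0, 193.3], [248.9, 192.7]]
```

View pics/z2.png

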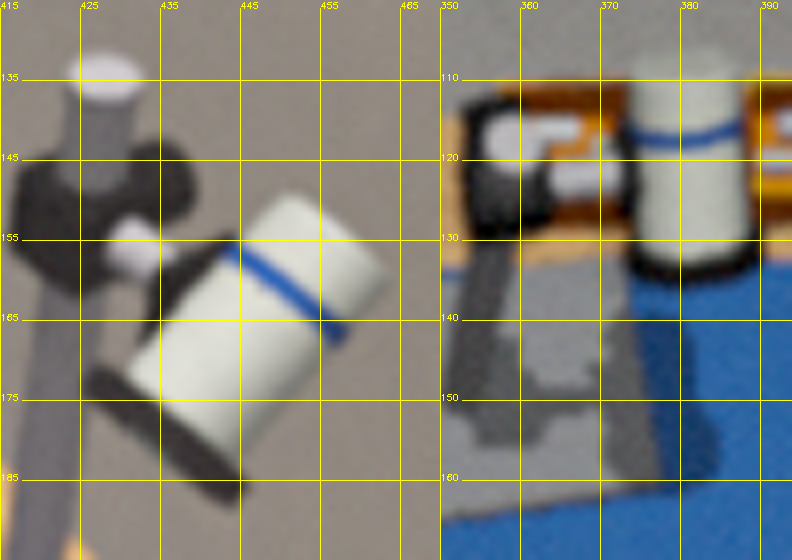

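Side: column top (428,134.5), tube back end corners (450.5,149.3)/(463,159.8), ring ends (426,173)/(445,187). Top: column top (359,118), tube edges at columns 374/388, ring ends (373.3,133.5)/(390,132.5).

```bash
sed -i 's/"side":(255,330,150,215)/"side":(255,330,158,215)/; s/and st\[i,1\]>0/and (n,k)!=("side",1)/' rack.py; sed -i 's/^B=box/obs["side",1]=np.array([306.04,160.58])\nB=box/' rack.py; python3 rack.py | tail -4
cat > scope.py <<'E'
from h import *
from scipy.optimize import least_squares
a=np.linspace(0,2*np.pi,73)
def geo(p):
    x,y,w,t,d=p; Rw=rz(w)
    z=Rw@[-np.cos(t),0,-np.sin(t)]; ly=Rw@[0,-1,0]; lx=np.cross(ly,z)
    if lx[2]<0: ly,lx=-ly,-lx
    piv=Rw@[.229,0,.320]+[x,y,0]; return Rw,z,lx,ly,piv,piv+d*z
def ext(n,c,r,lx,ly,z):
    P=proj(n,c+r*(np.outer(np.cos(a),lx)+np.outer(np.sin(a),ly)))
    q=proj(n,[c,c-.02*z]);u=q[1]-q[0];u/=np.hypot(*u);v=np.array([-u[1],u[0]])
    s=P@v; return P[s.argmin()],P[s.argmax()]
def f(p):
    Rw,z,lx,ly,piv,L=geo(p);T=np.array([p[0],p[1],0]);R=[]
    for n,pt in(("side",(428,134.5)),("top",(359,118))): R+=list(proj(n,Rw@[.229,.075,.374]+T)[0]-pt)
    base=lambda bx,by:Rw@[.229+bx,.05+by,.014]+T
    for n,s,pt in(("top",(-.06,-.065),(377,161.5)),("top",(-.06,.065),(343,165)),("top",(.06,.065),(340.5,136.5)),("side",(-.06,.065),(390,240)),("side",(-.06,-.065),(421,262.5)),("side",(.06,-.065),(447,243))):
        R+=list(proj(n,base(*s))[0]-pt)
    def m(e,pts,w=(1,1)):
        pts=np.array(pts);e=np.array(e)
        if np.abs(e-pts).sum()>np.abs(e[::-1]-pts).sum(): e=e[::-1]
        return list(((e-pts)*w).ravel())
    b=L-.085*z
    R+=m(ext("side",b,.022,lx,ly,z),[(450.5,149.3),(463,159.8)])+m(ext("top",b,.022,lx,ly,z),[(374.2,109),(388,109)],(1,.3))
    R+=m(ext("side",L,.03,lx,ly,z),[(426,173),(445,187)])+m(ext("top",L,.03,lx,ly,z),[(373.3,133.5),(390,132.5)])
    return np.array(R)
if __name__=="__main__":
    r=least_squares(f,[.55,-.1,0,.6,.043],loss="soft_l1");p=r.x
    print(p.round(4),np.degrees(p[2:4]).round(2));print(r.fun.reshape(-1,2).round(1).tolist())
    Rw,z,lx,ly,piv,L=geo(p);print("lens",L,"z",z,"x",lx,"view",L+.11*z)
    for t in(-.05,.05):
        g=lambda q:f(np.r_[q[:3],p[3]+t,q[3]]);print(t,2*least_squares(g,p[[0,1,2,4]],loss="soft_l1").cost,2*r.cost)
E
python3 scope.py
```

```text
[ 0.54471338  0.20771077 -0.00900407] -0.5158953782768357 [[0.8, 0.7], [1.5, -0.1], [-0.6, 0.1], [-2.2, -0.1], [-0.6, 0.1]]
handle [0.48471581 0.208251   0.144     ]
side [[271.7, 205.3], [257.7, 180.4], [321.8, 189.3], [305.5, 166.1]]
top [[283.5, 237.7], [247.8, 238.1], [283.6, 192.4], [248.5, 192.9]]
[ 0.5862 -0.2343  0.1474  0.6965  0.0444] [ 8.45 39.91]
[[-0.1, -0.0], [0.6, -0.4], [1.3, -1.6], [2.2, 0.5], [-0.6, -0.5], [-1.4, -5.2], [-2.7, 0.2], [2.3, 1.5], [-0.5, -0.8], [1.3, -0.1], [-0.8, -0.2], [-0.7, -0.7], [-1.1, 0.3], [-0.8, 1.7], [-0.4, -0.4], [1.3, -1.2]]
lens [ 0.77904377 -0.20562151  0.29150348] z [-0.75875366 -0.11267722 -0.64155805] x [-0.63459875 -0.09423984  0.76707449] view [ 0.69558087 -0.21801601  0.22093209]
-0.05 36.09162941936272 35.4327393751289
0.05 36.02801027893535 35.4327393751289
```

```bash
cat > rack2.py <<'E'
from h import *
from scipy.optimize import least_squares
obs={("side",-1):(268.9,170.6),("side",1):(306.0,160.6),("top",-1):(261.3,229.2),("top",0):(263.6,212.1),("top",1):(265.4,195.7)}
C=[("top",(1,1),(254,193)),("top",(1,-1),(287.2,196.4)),("top",(-1,-1),(282.6,240.4)),("top",(-1,1),(248.6,236.6)),("side",(-1,1),(260.4,181)),("side",(1,-1),(320.6,197.5)),("side",(-1,-1),(269.5,208.5))]
B=box((-.006,.006),(-.025,.025),(.112,.144))
def f(p):
    X=lambda P:np.asarray(P)@rz(p[2]).T+[p[0],p[1],0]
    R=[cen(proj(n,X(B+[.06*k,0,0])))[0]-o for (n,k),o in obs.items()]
    R+=[.6*(proj(n,X([[.085*s[0],.066*s[1],.05]]))[0]-o) for n,s,o in C]
    return np.concatenate(R)
r=least_squares(f,[.55,.2,-.1],loss="soft_l1");p=r.x
print(p,np.degrees(p[2]),r.fun.reshape(-1,2).round(1).tolist());print("handle",rz(p[2])@[-.06,0,.144]+[p[0],p[1],0])
E
python3 rack2.py
```

```text
[ 0.54347833  0.20394854 -0.11565379] -6.626474239228101 [[0.3, 0.3], [0.3, 2.1], [0.8, 0.1], [0.5, 0.5], [0.6, 0.3], [-1.2, -0.9], [-0.2, -1.0], [-0.4, -0.4], [-1.3, -0.1], [-0.8, -1.2], [0.2, -3.0], [-0.5, -2.2]]
handle [0.48387916 0.21087231 0.144     ]
```

```bash
cat > d.py <<'E'
import sys,numpy as np
from rig import get_obs
from scipy.spatial.transform import Rotation as R
o=get_obs();A=R.from_quat(o["tool_rot"]).as_matrix()
p=np.array([float(v) for v in sys.argv[1:4]]);w=A.T@(p-o["position"])
print("t",round(o["time"],2),"pos",o["position"].round(4),"z",A[:,2].round(3),"y",A[:,1].round(3),"F",o["ft_force"].round(1),"q",o["q"].round(3))
print("delta",w.round(4))
if len(sys.argv)>4:
    az=np.radians(float(sys.argv[4]));y=A.T@[np.cos(az),np.sin(az),0];print("spin",np.degrees(np.arctan2(-y[0],y[1])).round(2))
E
python3 d.py .484 .211 .185 -6.6
```

```text
t 0.1 pos [0.2226 0.5833 0.1943] z [-0.001 -0.002 -1.   ] y [ 0.357  0.934 -0.002] F [-0.4 -0.1  0.8] q [ 1.027  0.528  1.434 -0.     1.181 -0.178]
delta [-0.377  -0.2545  0.0096]
spin 75.7
```

Request:
servo_tool --moves "-0.377 -0.2545 0.01 75.7 0.042;-0.377 -0.2545 0.01 75.7 0.042;-0.377 -0.2545 0.01 75.7 0.042;-0.377 -0.2545 0.01 75.7 0.042;-0.377 -0.2545 0.01 75.7 0.042;-0.377 -0.2545 0.01 75.7 0.042;-0.377 -0.2545 0.01 75.7 0.042;-0.377 -0.2545 0.01 75.7 0.042;-0.377 -0.2545 0.01 75.7 0.042;-0.377 -0.2545 0.01 75.7 0.042" --grip_force 30

```text
time: 0.93
position: [0.4628, 0.2411, 0.1857]
tool_rot: [0.725, 0.689, -0.0, -0.0]
ft_force: [0.2, 0.2, -0.1]
grip_width: 0.0424
grip_force: 0.0
```

```bash
python3 d.py .484 .211 .185 -6.6
```

```text
t 0.93 pos [0.4628 0.2411 0.1857] z [-0.001 -0.    -1.   ] y [ 0.999 -0.05  -0.001] F [ 0.2  0.2 -0.1] q [0.266 0.402 1.7   0.    1.041 0.316]
delta [-0.029   0.0227  0.0007]
spin 3.72
```

Request:
servo_tool --moves "-0.029 0.0227 0 4 0.042;-0.029 0.0227 0 4 0.042;-0.029 0.0227 0 4 0.042"

```text
time: 1.18
position: [0.4847, 0.2112, 0.1856]
tool_rot: [0.747, 0.664, -0.0, -0.0]
ft_force: [-0.1, 0.6, 0.3]
grip_width: 0.0421
grip_force: 0.0
```

```bash
python3 d.py .484 .211 .114 -6.6
python3 - <<'E'
import cv2,numpy as np
from h import *
s=cams.camera("side");t=cams.camera("top")
k=8
A=np.hstack([cv2.resize(s[140:210,250:300],None,fx=k,fy=k,interpolation=2),cv2.resize(t[185:255,240:290],None,fx=k,fy=k,interpolation=2)])
cv2.imwrite("pics/g.png",A)
E
```

```text
t 1.18 pos [0.4847 0.2112 0.1856] z [-0.001  0.    -1.   ] y [ 0.993 -0.117 -0.001] F [-0.1  0.6  0.3] q [0.199 0.411 1.683 0.    1.048 0.317]
delta [-0.0003 -0.0006  0.0716]
spin -0.14
```

View pics/g.png

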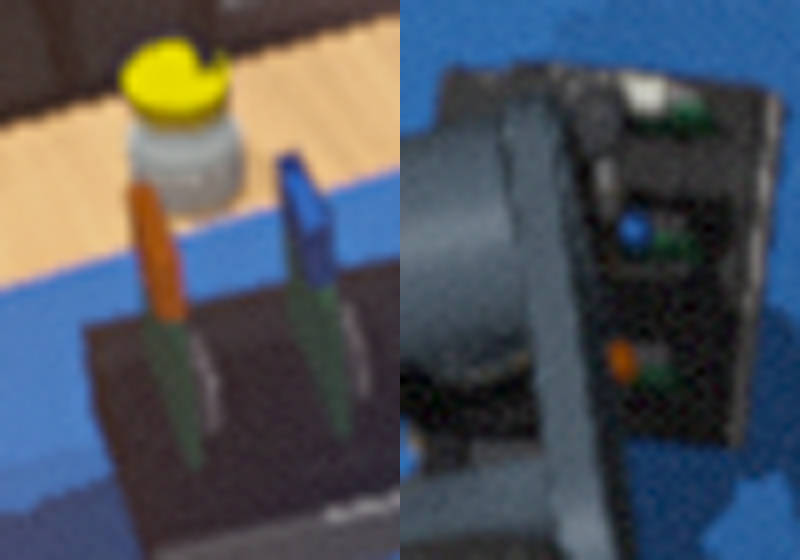

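Side crop: orange handle at ≈(269,170), jar cap partly hidden by a dark finger tip near (277,146). Checking that against the projected tips.

Run:
```python
from h import *
c=np.array([.4847,.2112,.1856]);y=np.array([.993,-.117,0])
print(proj("side",[c-.036*y,c-.021*y,c,c+.021*y,c+.036*y,[.484,.211,.144]]).round(1).tolist())
I=cams.camera("side");cv2.imwrite("pics/g2.png",cv2.resize(I[90:190,235:315],None,fx=7,fy=5.9,interpolation=2))
```

```text
[[255.9, 158.4], [260.8, 157.3], [267.6, 155.9], [274.4, 154.4], [279.2, 153.4], [268.7, 166.8]]
```

View pics/g2.png

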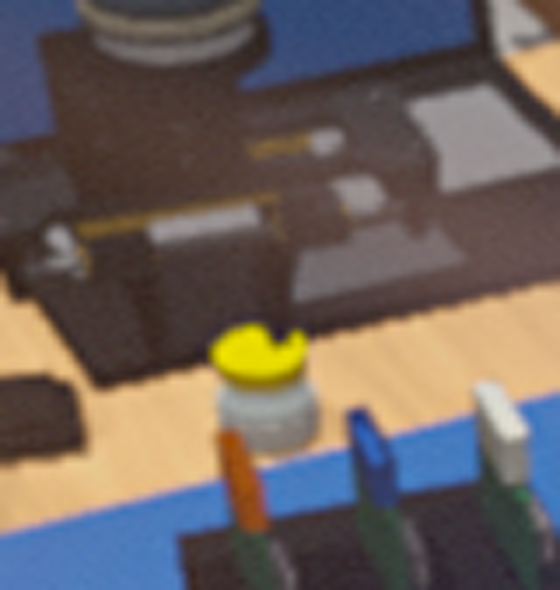

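Consistent within a few pixels, the handle lies well inside the opening. Descend and grip.

Request:
servo_tool --moves "0 0 0.035 0 0.042;0 0 0.06 0 0.042;0 0 0.071 0 0.042;0 0 0.071 0 0.042;0 0 0.071 0 0;0 0 0.071 0 0;0 0 0.071 0 0;0 0 0.071 0 0;0 0 0.071 0 0" --grip_force 35

```text
time: 2.08
position: [0.4843, 0.2133, 0.1159]
tool_rot: [0.746, 0.666, 0.001, 0.0]
ft_force: [-0.5, 0.0, -0.2]
grip_width: 0.0169
grip_force: 0.0
```

```bash
python3 d.py .484 .211 .114 -6.6
```

```text
t 2.08 pos [0.4843 0.2133 0.1159] z [ 0.002  0.    -1.   ] y [ 0.994 -0.113  0.002] F [-0.5  0.  -0.2] q [0.203 0.512 1.751 0.    0.876 0.317]
delta [-0.0023 -0.      0.0019]
spin 0.1
```

Request:
servo_tool --moves "0 0 0 0 0;0 0 0 0 0;0 0 0 0 0"

```text
time: 2.33
position: [0.4858, 0.2131, 0.1169]
tool_rot: [0.746, 0.666, 0.002, 0.001]
ft_force: [0.1, -0.3, 9.1]
grip_width: 0.0029
grip_force: 4.7
```

Request:
servo_tool --moves "0 0 -0.015 0 0;0 0 -0.03 0 0;0 0 -0.05 0 0;0 0 -0.07 0 0;0 0 -0.095 0 0;0 0 -0.13 0 0;0 0 -0.16 0 0;0 0 -0.16 0 0"

```text
time: 3.0
position: [0.4878, 0.2139, 0.2816]
tool_rot: [0.746, 0.666, 0.006, 0.003]
ft_force: [0.3, 0.8, 0.6]
grip_width: 0.0004
grip_force: 0.0
```

```bash
python3 d.py .70 0 .35 8.5;python3 - <<'E'
from h import *
s=cams.camera("side");cv2.imwrite("pics/l.png",np.hstack([cv2.resize(s[80:230,220:360],None,fx=4,fy=4)]))
E
```

```text
t 3.0 pos [0.4878 0.2139 0.2816] z [ 0.013  0.003 -1.   ] y [ 0.993 -0.114  0.013] F [0.3 0.8 0.6] q [0.203 0.3   1.561 0.    1.267 0.317]
delta [-0.1881  0.236  -0.0662]
spin -15.02
```

View pics/l.png

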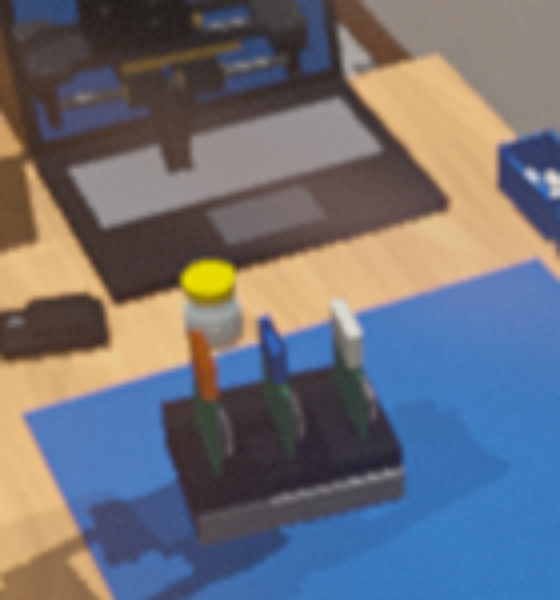

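Missed: fingers are shut and empty; tip at ≈(265,122) in the side picture, boards still in the rack. Comparing tip with projection.

```bash
python3 d.py .484 .211 .19 -6.6
python3 - <<'E'
from h import *
o=__import__("rig").get_obs();print(proj("side",[o["position"],o["position"]+[0,0,.05]]),proj("top",[o["position"]]))
s=cams.camera("side");t=cams.camera("top")
cv2.imwrite("pics/l2.png",np.hstack([cv2.resize(s[90:180,235:285],None,fx=8,fy=6.6,interpolation=2),cv2.resize(t[170:260,240:290],None,fx=8,fy=6.6,interpolation=2)]))
# side view handle corners under the fit
p=(.5435,.2039,-.1157)
print(proj("side",(box((-.066,-.054),(-.025,.025),(.112,.144)))@rz(p[2]).T+[p[0],p[1],0]).round(1).tolist())
E
```

```text
t 3.05 pos [0.4861 0.2134 0.2787] z [ 0.009  0.002 -1.   ] y [ 0.993 -0.114  0.008] F [-0.7  0.7 -0.6] q [ 0.203  0.303  1.566 -0.     1.265  0.317]
delta [-0.0029 -0.0026  0.0887]
spin 0.08
[[264.7439922  129.63558956]
 [263.00318151 114.88643561]] [[255.05307708 224.06994037]]
[[269.7, 180.2], [268.7, 172.1], [265.8, 170.5], [264.8, 162.5], [273.5, 179.3], [272.6, 171.2], [269.6, 169.7], [268.6, 161.7]]
```

View pics/l2.png

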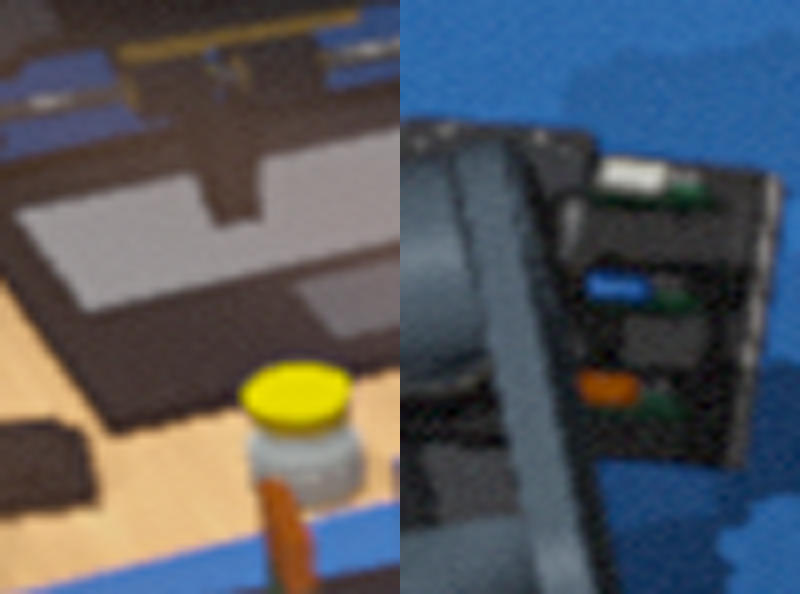

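Observed tip is ~6 px (≈20 mm) above the projected TCP, matching the miss with an upward push on the handle top. I'll go 15 mm deeper (tip still clear of the parts) and grip again.

Request:
servo_tool --moves "-0.003 -0.002 0.03 0 0.042;-0.003 -0.002 0.06 0 0.042;-0.003 -0.002 0.08 0 0.042;-0.003 -0.002 0.08 0 0.042;-0.003 -0.002 0.08 0 0.042"

```text
time: 3.57
position: [0.4796, 0.2098, 0.1929]
tool_rot: [0.746, 0.666, -0.003, -0.001]
ft_force: [-1.2, 0.6, -0.1]
grip_width: 0.0263
grip_force: 0.0
```

```bash
python3 d.py .484 .211 .100 -6.6
python3 - <<'E'
from h import *
s=cams.camera("side");cv2.imwrite("pics/s5.png",s)
o=__import__("rig").get_obs();print(o["grip_width"])
# dark finger in front of yellow cap / handle pixels
h=cv2.cvtColor(s,cv2.COLOR_BGR2HSV).astype(int)
for r in range(140,172,2): print(r,["%d"%s[r,c].sum() for c in range(256,286,2)])
E
```

```text
t 3.57 pos [0.4796 0.2098 0.1929] z [-0.006 -0.001 -1.   ] y [ 0.993 -0.114 -0.006] F [-1.2  0.6 -0.1] q [0.199 0.397 1.684 0.    1.067 0.313]
delta [0.0019 0.0047 0.0929]
spin 0.07
0.03000882407038071
140 ['143', '137', '153', '167', '177', '182', '163', '138', '158', '174', '255', '297', '244', '220', '197']
142 ['161', '135', '147', '176', '167', '169', '158', '143', '152', '179', '172', '178', '183', '178', '186']
144 ['165', '128', '162', '167', '176', '171', '170', '138', '146', '211', '173', '166', '146', '152', '145']
146 ['179', '130', '141', '168', '169', '208', '357', '229', '205', '431', '368', '231', '184', '267', '390']
148 ['165', '134', '141', '165', '168', '386', '460', '385', '371', '448', '456', '394', '515', '523', '543']
150 ['157', '145', '133', '140', '164', '444', '453', '451', '453', '452', '449', '433', '546', '535', '528']
152 ['128', '150', '210', '302', '419', '339', '423', '434', '440', '429', '360', '376', '561', '547', '538']
154 ['373', '458', '555', '557', '577', '472', '271', '274', '280', '260', '272', '430', '569', '556', '553']
156 ['547', '550',
[... 161 characters left out ...]
479', '483', '441', '450', '541', '550']
160 ['552', '554', '548', '558', '565', '483', '444', '459', '466', '452', '427', '370', '388', '497', '377']
162 ['562', '559', '554', '552', '564', '440', '343', '389', '428', '443', '371', '359', '397', '516', '374']
164 ['557', '562', '558', '552', '561', '463', '245', '278', '373', '371', '366', '344', '435', '539', '417']
166 ['560', '558', '564', '557', '557', '537', '241', '252', '317', '358', '378', '425', '524', '482', '388']
168 ['559', '554', '564', '564', '561', '551', '261', '262', '356', '502', '428', '412', '378', '379', '373']
170 ['557', '557', '557', '572', '561', '545', '266', '251', '273', '397', '377', '385', '386', '393', '376']
```

Request:
servo_tool --moves "0.002 0.005 0.02 0 0.042;0.002 0.005 0.04 0 0.042;0.002 0.005 0.06 0 0.042;0.002 0.005 0.08 0 0.042;0.002 0.005 0.094 0 0.042;0.002 0.005 0.094 0 0;0.002 0.005 0.094 0 0;0.002 0.005 0.094 0 0;0.002 0.005 0.094 0 0;0.002 0.005 0.094 0 0"

```text
time: 4.45
position: [0.4877, 0.2119, 0.1024]
tool_rot: [0.746, 0.666, 0.001, 0.001]
ft_force: [-0.3, 0.6, 0.4]
grip_width: 0.0166
grip_force: 0.0
```

Request:
servo_tool --moves "0 0 0 0 0;0 0 0 0 0;0 0 0 0 0"

```text
time: 4.7
position: [0.4867, 0.2119, 0.1021]
tool_rot: [0.746, 0.666, 0.0, 0.0]
ft_force: [-0.9, 0.6, 5.2]
grip_width: 0.0118
grip_force: 34.9
```

```bash
python3 d.py .484 .211 .100 -6.6
```

```text
t 4.7 pos [0.4867 0.2119 0.1021] z [ 0.001  0.001 -1.   ] y [ 0.994 -0.114  0.001] F [-0.9  0.6  5.2] q [0.2   0.536 1.757 0.    0.847 0.313]
delta [-0.0012 -0.0026  0.0021]
spin 0.07
```

Gripped (11.8 mm, 35 N). Lift.

Request:
servo_tool --moves "0 0 -0.012 0 0;0 0 -0.03 0 0;0 0 -0.05 0 0;0 0 -0.075 0 0;0 0 -0.1 0 0;0 0 -0.13 0 0;0 0 -0.16 0 0;0 0 -0.18 0 0" --grip_force 45

```text
time: 5.37
position: [0.4873, 0.2118, 0.2839]
tool_rot: [0.746, 0.666, 0.002, 0.001]
ft_force: [0.8, 0.0, -1.3]
grip_width: 0.0112
grip_force: 44.8
```

```bash
python3 d.py .70 .02 .30 8.5
python3 - <<'E'
from h import *
s=cams.camera("side");cv2.imwrite("pics/s6.png",cv2.resize(s[80:230,220:360],None,fx=4,fy=4))
E
```

```text
t 5.37 pos [0.4873 0.2118 0.2839] z [ 0.004  0.001 -1.   ] y [ 0.994 -0.113  0.004] F [ 0.8  0.  -1.3] q [ 0.2    0.301  1.553 -0.     1.284  0.313]
delta [-0.1665  0.2331 -0.0154]
spin -15.01
```

View pics/s6.png

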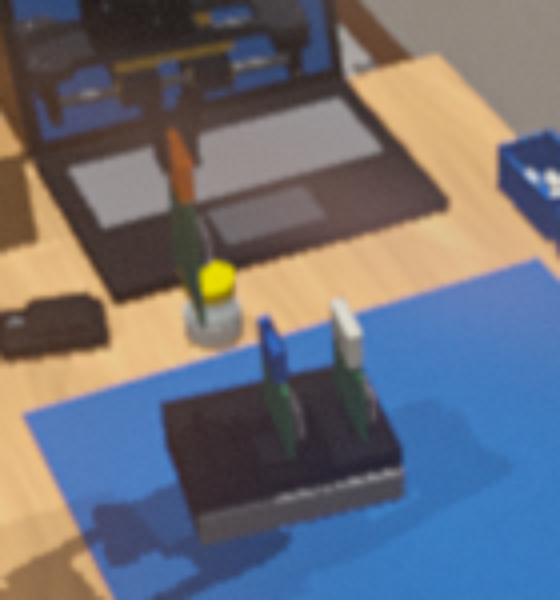

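Board is out of the rack, others still in place (rack at ≈(290,190)). Move to azimuth 8.5° well out.

```bash
python3 d.py .75 .1115 .29 8.45
```

```text
t 5.42 pos [0.4896 0.2124 0.2874] z [ 0.011  0.002 -1.   ] y [ 0.994 -0.113  0.01 ] F [2.  0.7 1. ] q [0.2   0.297 1.548 0.    1.285 0.313]
delta [-0.0707  0.2702 -0.    ]
spin -14.95
```

Request:
servo_tool --moves "-0.01 0.035 -0.005 -3 0;-0.02 0.075 -0.005 -7 0;-0.03 0.115 -0.005 -10 0;-0.04 0.155 -0.005 -15 0;-0.05 0.19 -0.005 -15 0;-0.06 0.22 -0.005 -15 0;-0.068 0.25 -0.005 -15 0;-0.071 0.27 -0.005 -15 0;-0.071 0.27 -0.005 -15 0"

```text
time: 6.17
position: [0.7501, 0.1077, 0.2829]
tool_rot: [0.654, 0.756, -0.0, 0.0]
ft_force: [0.5, -0.7, -2.9]
grip_width: 0.0118
grip_force: 44.9
```

```bash
python3 d.py .80 .119 .29 8.45
```

```text
t 6.17 pos [0.7501 0.1077 0.2829] z [ 0.    -0.001 -1.   ] y [0.99  0.144 0.   ] F [ 0.5 -0.7 -2.9] q [-4.000e-03  6.600e-01  9.330e-01 -1.000e-03  1.548e+00 -1.490e-01]
delta [ 0.004   0.051  -0.0071]
spin -0.14
```

```bash
python3 d.py .824 .234 .29 8.45
```

```text
t 6.17 pos [0.7501 0.1077 0.2829] z [ 0.    -0.001 -1.   ] y [0.99  0.144 0.   ] F [ 0.5 -0.7 -2.9] q [-4.000e-03  6.600e-01  9.330e-01 -1.000e-03  1.548e+00 -1.490e-01]
delta [ 0.1143  0.0914 -0.0072]
spin -0.14
```

Request:
servo_tool --moves "-0.03 0.02 -0.007 0 0;-0.06 0.04 -0.007 0 0;-0.085 0.06 -0.007 0 0;-0.105 0.08 -0.007 0 0;-0.114 0.091 -0.007 0 0;-0.114 0.091 -0.007 0 0"

```text
time: 6.67
position: [0.8546, 0.0079, 0.2894]
tool_rot: [0.654, 0.756, -0.001, -0.001]
ft_force: [-0.6, -0.4, -3.3]
grip_width: 0.0116
grip_force: 44.9
```

```bash
python3 d.py 1.1 .275 .29 8.45
```

```text
t 6.67 pos [0.8546 0.0079 0.2894] z [-0.002 -0.001 -1.   ] y [ 0.99   0.144 -0.002] F [-0.6 -0.4 -3.3] q [-1.21e-01  8.51e-01  5.33e-01 -1.00e-03  1.76e+00 -2.65e-01]
delta [ 0.2289  0.2813 -0.0013]
spin -0.16
```

I had flipped the x sign; harmless. Correct to azimuth-aligned place and then push out of reach to learn how the servo treats it.

Request:
servo_tool --moves "0.04 0.01 0 0 0;0.08 0.015 0 0 0;0.12 0.02 0 0 0;0.16 0.025 0 0 0;0.2 0.03 0 0 0;0.225 0.03 0 0 0;0.225 0.03 0 0 0"

```text
time: 7.25
position: [0.8461, 0.2488, 0.2919]
tool_rot: [0.649, 0.761, 0.0, -0.003]
ft_force: [-0.2, 0.8, -1.0]
grip_width: 0.0118
grip_force: 44.9
```

Request:
servo_tool --moves "0 0.04 0 0 0;0 0.08 0 0 0;0 0.12 0 0 0;0 0.16 0 0 0"

```text
time: 7.58
position: [0.8955, 0.2369, 0.2639]
tool_rot: [0.653, 0.758, 0.012, 0.008]
ft_force: [-0.4, -0.7, -0.9]
grip_width: 0.0115
grip_force: 45.0
```

```bash
python3 d.py 0.88 .242 .29 8.45
```

```text
t 7.58 pos [0.8955 0.2369 0.2639] z [ 0.028  0.008 -1.   ] y [0.989 0.148 0.029] F [-0.4 -0.7 -0.9] q [ 0.137  1.024  0.222  0.004  1.867 -0.01 ]
delta [ 0.0074 -0.0138 -0.0265]
spin 0.06
```

Reaching out of range tilts the tool outward (1.7°), as wanted. Keep pushing to see whether it accumulates.

Request:
servo_tool --moves "0 0.2 0 0 0;0 0.2 0 0 0;0 0.2 0 0 0;0 0.2 0 0 0"

```text
time: 7.92
position: [0.92, 0.2291, 0.2347]
tool_rot: [0.653, 0.757, 0.026, 0.018]
ft_force: [-0.1, 0.2, -1.9]
grip_width: 0.0117
grip_force: 45.0
```

```bash
python3 d.py 0.88 .242 .29 8.45
```

```text
t 7.92 pos [0.92   0.2291 0.2347] z [ 0.062  0.016 -0.998] y [0.987 0.146 0.064] F [-0.1  0.2 -1.9] q [ 0.124  1.057  0.22   0.008  1.8   -0.021]
delta [ 0.019  -0.0341 -0.0575]
spin 0.01
```

Request:
servo_tool --moves "0 0.4 -0.25 0 0;0 0.4 -0.25 0 0;0 0.4 -0.25 0 0;0 0.4 -0.25 0 0;0 0.4 -0.25 0 0;0 0.4 -0.25 0 0;0 0.4 -0.25 0 0;0 0.4 -0.25 0 0"

```text
time: 8.58
position: [0.9131, 0.2095, 0.3008]
tool_rot: [0.652, 0.757, 0.04, 0.029]
ft_force: [0.4, -0.1, -2.3]
grip_width: 0.0119
grip_force: 45.0
```

```bash
python3 d.py 0.88 .242 .29 8.45
```

```text
t 8.58 pos [0.9131 0.2095 0.3008] z [ 0.096  0.024 -0.995] y [0.984 0.146 0.098] F [ 0.4 -0.1 -2.3] q [ 0.102  0.987  0.218  0.014  1.839 -0.042]
delta [ 0.0369 -0.0289  0.0083]
spin 0.05
```

Request:
servo_tool --moves "0.05 0.5 0 0 0;0.05 0.5 0 0 0;0.05 0.5 0 0 0;0.05 0.5 0 0 0;0.05 0.5 0 0 0;0.05 0.5 0 0 0;0.05 0.5 0 0 0;0.05 0.5 0 0 0;0.05 0.5 0 0 0;0.05 0.5 0 0 0"

```text
time: 9.42
position: [0.9447, 0.2226, 0.2371]
tool_rot: [0.652, 0.756, 0.053, 0.038]
ft_force: [-0.3, -0.2, -0.9]
grip_width: 0.0119
grip_force: 45.0
```

```bash
python3 d.py 0.88 .242 .29 8.45
```

```text
t 9.42 pos [0.9447 0.2226 0.2371] z [ 0.127  0.031 -0.991] y [0.981 0.145 0.131] F [-0.3 -0.2 -0.9] q [ 0.111  1.058  0.219  0.017  1.735 -0.033]
delta [ 0.0294 -0.0537 -0.06  ]
spin 0.07
```

Tilt gain is per call (~2°), not per row. Use short calls.

Request:
servo_tool --moves "0.05 0.5 -0.1 0 0;0.05 0.5 -0.1 0 0"

```text
time: 9.58
position: [0.9546, 0.2262, 0.2419]
tool_rot: [0.651, 0.755, 0.067, 0.048]
ft_force: [-0.6, -0.6, -0.3]
grip_width: 0.0115
grip_force: 45.0
```

Request:
servo_tool --moves "0.05 0.5 -0.1 0 0;0.05 0.5 -0.1 0 0"

```text
time: 9.75
position: [0.9635, 0.2295, 0.25]
tool_rot: [0.65, 0.754, 0.081, 0.058]
ft_force: [0.2, -0.7, -0.9]
grip_width: 0.0113
grip_force: 45.0
```

Request:
servo_tool --moves "0.05 0.5 -0.1 0 0"

```text
time: 9.83
position: [0.9699, 0.2316, 0.2546]
tool_rot: [0.649, 0.753, 0.091, 0.065]
ft_force: [-0.6, 0.8, -2.6]
grip_width: 0.0118
grip_force: 45.0
```

Request:
servo_tool --moves "0.05 0.5 -0.1 0 0"

```text
time: 9.92
position: [0.9772, 0.2339, 0.2612]
tool_rot: [0.648, 0.751, 0.102, 0.073]
ft_force: [0.7, 0.6, -1.6]
grip_width: 0.0116
grip_force: 45.0
```

```bash
python3 d.py 0.88 .242 .29 8.45
```

```text
t 9.92 pos [0.9772 0.2339 0.2612] z [ 0.243  0.059 -0.968] y [0.958 0.14  0.249] F [ 0.7  0.6 -1.6] q [ 0.114  1.04   0.219  0.031  1.632 -0.028]
delta [ 0.0233 -0.0849 -0.0511]
spin 0.19
```

Request:
servo_tool --moves "0.03 0.5 -0.05 0 0"

```text
time: 10.0
position: [0.9857, 0.2353, 0.2666]
tool_rot: [0.646, 0.75, 0.114, 0.082]
ft_force: [0.2, 0.2, -1.9]
grip_width: 0.0113
grip_force: 45.0
```

Request:
servo_tool --moves "0.03 0.5 -0.05 0 0"

```text
time: 10.08
position: [0.9935, 0.2357, 0.2706]
tool_rot: [0.645, 0.749, 0.125, 0.09]
ft_force: [0.6, 0.1, -2.3]
grip_width: 0.0115
grip_force: 45.0
```

Request:
servo_tool --moves "0.03 0.5 -0.05 0 0"

```text
time: 10.17
position: [1.0009, 0.2362, 0.2755]
tool_rot: [0.644, 0.747, 0.135, 0.097]
ft_force: [-0.3, 0.0, -1.3]
grip_width: 0.0115
grip_force: 45.0
```

Request:
servo_tool --moves "0.03 0.5 -0.05 0 0"

```text
time: 10.25
position: [1.008, 0.2367, 0.2818]
tool_rot: [0.642, 0.745, 0.145, 0.105]
ft_force: [-0.1, 0.2, -0.7]
grip_width: 0.0113
grip_force: 45.0
```

Request:
servo_tool --moves "0.03 0.5 -0.05 0 0"

```text
time: 10.33
position: [1.0148, 0.2374, 0.2893]
tool_rot: [0.641, 0.743, 0.156, 0.112]
ft_force: [0.4, 0.4, -1.8]
grip_width: 0.0114
grip_force: 45.0
```

Request:
servo_tool --moves "0.03 0.5 -0.05 0 0"

```text
time: 10.42
position: [1.0212, 0.2379, 0.298]
tool_rot: [0.639, 0.741, 0.166, 0.12]
ft_force: [0.2, -0.5, -2.2]
grip_width: 0.0115
grip_force: 45.0
```

Request:
servo_tool --moves "0.03 0.5 -0.05 0 0"

```text
time: 10.5
position: [1.0272, 0.2385, 0.3076]
tool_rot: [0.637, 0.739, 0.177, 0.128]
ft_force: [-0.5, -0.9, -2.7]
grip_width: 0.0114
grip_force: 45.0
```

Request:
servo_tool --moves "0.03 0.5 -0.05 0 0"

```text
time: 10.58
position: [1.0328, 0.239, 0.3179]
tool_rot: [0.635, 0.737, 0.187, 0.135]
ft_force: [-0.3, 0.3, -1.2]
grip_width: 0.0112
grip_force: 45.0
```

Request:
servo_tool --moves "0.03 0.5 -0.05 0 0"

```text
time: 10.67
position: [1.038, 0.2393, 0.329]
tool_rot: [0.633, 0.734, 0.198, 0.143]
ft_force: [0.5, -0.1, -1.8]
grip_width: 0.0118
grip_force: 45.0
```

Request:
servo_tool --moves "0.03 0.5 -0.05 0 0"

```text
time: 10.75
position: [1.0428, 0.2397, 0.3409]
tool_rot: [0.631, 0.732, 0.208, 0.151]
ft_force: [-0.7, -0.1, -0.9]
grip_width: 0.0115
grip_force: 45.0
```

```bash
python3 d.py 0.88 .242 .29 8.45; python3 scope.py | head -1
```

```text
t 10.75 pos [1.0428 0.2397 0.3409] z [ 0.483  0.115 -0.868] y [0.861 0.117 0.495] F [-0.7 -0.1 -0.9] q [ 0.102  0.989  0.219  0.066  1.418 -0.039]
delta [ 0.0259 -0.1651 -0.0342]
spin 0.74
[ 0.5862 -0.2343  0.1474  0.6965  0.0444] [ 8.45 39.91]
```

```bash
cat > tube.py <<'E'
from scope import *
im={n:cv2.imread(f"pics/{n}0.png") for n in M}
roi={"side":(428,468,146,186),"top":(371,392,102,136)}
def feat(c,n):
    m=cv2.moments(c,True) if c.ndim==2 and c.dtype==np.uint8 else cv2.moments(c)
    A=m["m00"];ang=.5*np.arctan2(2*m["mu11"],m["mu20"]-m["mu02"])
    if ang<-.2: ang+=np.pi
    return np.array([m["m10"]/A,m["m01"]/A,ang*20,np.sqrt(A)/2])
obs={}
for n,(a,b,c,d) in roi.items():
    I=im[n][c:d,a:b]; h=cv2.cvtColor(I,cv2.COLOR_BGR2HSV).astype(int)
    w=((I.min(2)>158)|((h[...,0]>100)&(h[...,0]<125)&(h[...,1]>90)&(h[...,2]>60))) if n=="side" else ((h[...,1]<40)&(h[...,2]>140))|((h[...,0]>100)&(h[...,0]<125)&(np.arange(c,d)[:,None]<122))
    w=cv2.morphologyEx(w.astype(np.uint8),cv2.MORPH_CLOSE,np.ones((3,3)))
    cnt,l,st,_=cv2.connectedComponentsWithStats(w);k=1+st[1:,4].argmax();w=(l==k).astype(np.uint8)
    ct=max(cv2.findContours(w,0,1)[0],key=cv2.contourArea);w[:]=0;cv2.drawContours(w,[cv2.convexHull(ct)],-1,1,-1)
    print(n);print("\n".join("".join(".#"[v] for v in r) for r in w[::2]))
    o=feat(w,n);o[:2]+=[a,c];obs[n]=o;print(o)
def g(p):
    Rw,z,lx,ly,piv,L=geo(p[:5]);R=[]
    for n in M:
        P=np.vstack([proj(n,L-s*z+.022*(np.outer(np.cos(a),lx)+np.outer(np.sin(a),ly))) for s in(.085,p[5])]).astype(np.float32)
        R+=list((feat(cv2.convexHull(P),n)-obs[n])*[1,1,1,.5])
    T=np.array([p[0],p[1],0])
    for n,pt in(("side",(428,134.5)),("top",(359,118))): R+=list(proj(n,Rw@[.229,.075,.374]+T)[0]-pt)
    for n,s,pt in(("top",(-.06,-.065),(377,161.5)),("top",(-.06,.065),(343,165))): R+=list(.5*(proj(n,Rw@[.229+s[0],.05+s[1],.014]+T)[0]-pt))
    R+=[(p[5]-.01)/.003,(p[4]-.0435)/.003]
    return np.array(R)
r=least_squares(g,[.586,-.234,.147,.65,.044,.01]);p=r.x
C=np.linalg.inv(r.jac.T@r.jac)**.5 if 0 else np.sqrt(np.diag(np.linalg.inv(r.jac.T@r.jac)))
print(p.round(4),np.degrees(p[2:4]).round(2),"sd",np.degrees(C[2:4]).round(1));print(r.fun.round(2))
Rw,z,lx,ly,piv,L=geo(p[:5]);print("lens",L.round(4),"z",z.round(4),"x",lx.round(4),"view",(L+.11*z).round(4))
E
python3 tube.py
```

```text
side
........................................
........................................
.....................######.............
...................##########...........
................###############.........
..............###################.......
.............#####################......
...........######################.......
.........#######################........
........#######################.........
......########################..........
.....#######################............
...######################...............
....###################.................
......##############....................
.........#########......................
............###.........................
........................................
........................................
........................................
[446.3625498  163.87051793  47.31026984  11.20267825]
top
....#########........
...#############.....
.##################..
#####################
#####################
####################.
####################.
###################..
###################..
###################
[... 394 characters left out ...]
VectorFunction(
        fun_wrapped,
    ...<6 lines>...
        workers=workers
    )
    self._update_fun()
    ~~~~~~~~~~~~~~~~^^
    self.f = self.fun_wrapped(xp_copy(self.x))
             ~~~~~~~~~~~~~~~~^^^^^^^^^^^^^^^^^
    return np.atleast_1d(self.fun(x))
                         ~~~~~~~~^^^
    return self.f(x, *self.args, **self.kwargs)
           ~~~~~~^^^^^^^^^^^^^^^^^^^^^^^^^^^^^^
  File "tube.py", line 22, in g
    R+=list((feat(cv2.convexHull(P),n)-obs[n])*[1,1,1,.5])
             ~~~~^^^^^^^^^^^^^^^^^^^^^
  File "tube.py", line 8, in feat
    return np.array([m["m10"]/A,m["m01"]/A,ang*20,np.sqrt(A)/2])
                     ~~~~~~~~^~
ZeroDivisionError: float division by zero
```

```bash
python3 - <<'E'
s=open("tube.py").read()
s=s.replace("for n,(a,b,c,d) in roi","for n,(xa,b,c,d) in roi").replace("c:d,a:b","c:d,xa:b").replace("[a,c];obs","[xa,c];obs")
s=s.replace("def g(p)","""obs["top"]=feat(np.array([(374.5,109),(377,107),(381,106.3),(385,106.6),(387.7,108.5),(388.7,129),(386,131.5),(381,132.5),(376,131.8),(374,130)],np.float32)[:,None],"top")
def g(p)""",1).replace('print(n);print("\\n"','0 and print("\\n"')
s=s.replace("if c.ndim==2 and c.dtype==np.uint8","if c.dtype==np.uint8")
open("tube.py","w").write(s)
E
python3 tube.py
```

```text
[446.3625498  163.87051793  47.31026984  11.20267825]
[380.30738523 115.90618762  31.61926985  11.19151464]Traceback (most recent call last):
  File "tube.py", line 30, in <module>
    C=np.linalg.inv(r.jac.T@r.jac)**.5 if 0 else np.sqrt(np.diag(np.linalg.inv(r.jac.T@r.jac)))
                                                                 ~~~~~~~~~~~~~^^^^^^^^^^^^^^^
    ainv = _umath_linalg.inv(a, signature=signature)
    raise LinAlgError("Singular matrix")
numpy.linalg.LinAlgError: Singular matrix
```

```bash
sed -i 's/least_squares(g,\(.*\]\));p/least_squares(g,\1,diff_step=3e-3,x_scale=[.01,.01,.02,.02,.002,.002]);p/; s/^C=.*if 0 else/C=/' tube.py; python3 tube.py
```

```text
[446.3625498  163.87051793  47.31026984  11.20267825]
[380.30738523 115.90618762  31.61926985  11.19151464]
[ 0.5784 -0.2144  0.0656  0.669   0.0412  0.0113] [ 3.76 38.33] sd [1.9 5.3]
[-0.1   1.22 -0.25  0.39 -0.31 -0.47 -0.11  0.05 -0.43 -0.42  0.04 -0.45
 -0.1   0.18  0.19 -0.12  0.43 -0.76]
lens [ 0.7747 -0.2015  0.2944] z [-0.7828 -0.0514 -0.6202] x [-0.6189 -0.0406  0.7845] view [ 0.6886 -0.2072  0.2262]
```

```bash
python3 d.py .78 .05 .60 6.2;python3 d.py .78 -.22 .6 6.2|tail -2
```

```text
t 10.75 pos [1.0428 0.2397 0.3409] z [ 0.483  0.115 -0.868] y [0.861 0.117 0.495] F [-0.7 -0.1 -0.9] q [ 0.102  0.989  0.219  0.066  1.418 -0.039]
delta [-0.1347 -0.1203 -0.3736]
spin 3.32
delta [-0.401  -0.1518 -0.4045]
spin 3.32
```

Tilt so far is 30° but about azimuth 13°; the remaining tilt should be gained at azimuth ≈ -18°, done high above the scope. First in and up.

Request:
servo_tool --moves "-0.135 -0.12 -0.374 0 0;-0.135 -0.12 -0.374 0 0;-0.135 -0.12 -0.374 0 0;-0.135 -0.12 -0.374 0 0;-0.135 -0.12 -0.374 0 0;-0.135 -0.12 -0.374 0 0;-0.135 -0.12 -0.374 0 0;-0.135 -0.12 -0.374 0 0;-0.135 -0.12 -0.374 0 0;-0.135 -0.12 -0.374 0 0"

```text
time: 11.58
position: [0.7784, 0.049, 0.6033]
tool_rot: [0.631, 0.732, 0.208, 0.151]
ft_force: [0.1, -1.4, -0.4]
grip_width: 0.0115
grip_force: 45.0
```

```bash
python3 d.py .78 -.22 .6 6.2
```

```text
t 11.58 pos [0.7784 0.049  0.6033] z [ 0.484  0.113 -0.868] y [0.861 0.117 0.495] F [ 0.1 -1.4 -0.4] q [-0.162  0.356  0.767  0.191  1.533 -0.27 ]
delta [-0.2658 -0.0318 -0.0268]
spin 3.32
```

Request:
servo_tool --moves "-0.266 -0.032 -0.027 0 0;-0.266 -0.032 -0.027 0 0;-0.266 -0.032 -0.027 0 0;-0.266 -0.032 -0.027 0 0;-0.266 -0.032 -0.027 0 0;-0.266 -0.032 -0.027 0 0;-0.266 -0.032 -0.027 0 0;-0.266 -0.032 -0.027 0 0"

```text
time: 12.25
position: [0.7812, -0.2265, 0.5948]
tool_rot: [0.634, 0.73, 0.205, 0.151]
ft_force: [-0.6, 0.3, -2.0]
grip_width: 0.0116
grip_force: 45.0
```

```bash
python3 d.py 1.24 -.37 .62 6.2
```

```text
t 12.25 pos [ 0.7812 -0.2265  0.5948] z [ 0.481  0.109 -0.87 ] y [0.864 0.111 0.491] F [-0.6  0.3 -2. ] q [-0.565  0.471  0.604  0.359  1.68  -0.595]
delta [-0.2094  0.3929  0.1829]
spin 2.77
```

Request:
servo_tool --moves "-0.21 0.39 0.18 0 0;-0.21 0.39 0.18 0 0;-0.21 0.39 0.18 0 0;-0.21 0.39 0.18 0 0"

```text
time: 12.58
position: [0.8936, -0.2492, 0.5662]
tool_rot: [0.631, 0.729, 0.213, 0.159]
ft_force: [0.1, -0.4, -2.7]
grip_width: 0.0117
grip_force: 45.0
```

```bash
python3 d.py 1.24 -.37 .7 6.2
```

```text
t 12.58 pos [ 0.8936 -0.2492  0.5662] z [ 0.5    0.11  -0.859] y [0.852 0.113 0.511] F [ 0.1 -0.4 -2.7] q [-0.517  0.723  0.221  0.357  1.767 -0.513]
delta [-0.1675  0.3499  0.045 ]
spin 3.05
```

Request:
servo_tool --moves "-0.2 0.4 0.06 0 0"

```text
time: 12.67
position: [0.9072, -0.2525, 0.5601]
tool_rot: [0.63, 0.726, 0.218, 0.169]
ft_force: [0.1, 0.2, -2.5]
grip_width: 0.0115
grip_force: 45.0
```

Request:
servo_tool --moves "-0.2 0.4 0.06 0 0"

```text
time: 12.75
position: [0.9197, -0.2565, 0.5597]
tool_rot: [0.628, 0.722, 0.224, 0.182]
ft_force: [0.2, 0.1, -2.2]
grip_width: 0.0111
grip_force: 45.0
```

Request:
servo_tool --moves "-0.2 0.4 0.06 0 0"

```text
time: 12.83
position: [0.9314, -0.2605, 0.5591]
tool_rot: [0.627, 0.718, 0.23, 0.195]
ft_force: [0.1, -0.6, -1.4]
grip_width: 0.0112
grip_force: 45.0
```

```bash
python3 d.py 1.24 -.37 .7 6.2
```

```text
t 12.83 pos [ 0.9314 -0.2605  0.5591] z [ 0.568  0.086 -0.818] y [0.811 0.109 0.575] F [ 0.1 -0.6 -1.4] q [-0.511  0.751  0.22   0.362  1.659 -0.52 ]
delta [-0.15    0.3194  0.0507]
spin 2.12
```

Request:
servo_tool --moves "-0.2 0.4 0.06 0 0"

```text
time: 12.92
position: [0.9423, -0.2647, 0.5582]
tool_rot: [0.625, 0.715, 0.235, 0.207]
ft_force: [0.1, 0.5, -1.3]
grip_width: 0.0119
grip_force: 45.0
```

Request:
servo_tool --moves "-0.2 0.4 0.06 0 0"

```text
time: 13.0
position: [0.9525, -0.2689, 0.5578]
tool_rot: [0.624, 0.711, 0.241, 0.218]
ft_force: [-0.9, 0.0, -1.7]
grip_width: 0.0116
grip_force: 45.0
```

Request:
servo_tool --moves "0 0 0 0 0"

```text
time: 13.08
position: [0.9524, -0.2693, 0.5558]
tool_rot: [0.625, 0.711, 0.24, 0.217]
ft_force: [-0.9, 0.5, -1.9]
grip_width: 0.0115
grip_force: 45.0
```

```bash
cat > f.py <<'E'
import sys,numpy as np
from rig import get_obs
from scipy.spatial.transform import Rotation as R
o=get_obs();A=R.from_quat(o["tool_rot"]).as_matrix()
w,t=np.radians([float(sys.argv[1]),float(sys.argv[2])])
y=np.array([np.cos(t)*np.cos(w),np.cos(t)*np.sin(w),np.sin(t)]);z=np.array([np.sin(t)*np.cos(w),np.sin(t)*np.sin(w),-np.cos(t)])
T=np.column_stack([np.cross(y,z),y,z])
e=np.degrees(R.from_matrix(A.T@T).as_rotvec());print("t",round(o["time"],2),"pos",o["position"].round(4),"rot err in tool axes deg",e.round(2),"q",o["q"].round(2))
# board_mid in tool frame (nominal): TCP lies at board z .090
off=np.array([float(v) for v in sys.argv[3:6]]) if len(sys.argv)>3 else np.array([0,.002,.030])
view=np.array([.692,-.2127,.2238]); 
print("mid now",(o["position"]+A@off).round(4),"z",A[:,2].round(3))
for b in(0,.12): print("delta (backed",b,")",(A.T@(view-b*y-[0,0,0]-(o["position"]+A@off))).round(4))
E
python3 f.py 6.2 39
```

```text
t 13.08 pos [ 0.9524 -0.2693  0.5558] rot err in tool axes deg [-1.23 -0.23  1.08] q [-0.51  0.77  0.22  0.37  1.59 -0.52]
mid now [ 0.9722 -0.267   0.5333] z [ 0.608  0.07  -0.79 ]
delta (backed 0 ) [ 0.0916 -0.4035  0.0779]
delta (backed 0.12 ) [ 0.0939 -0.5235  0.0805]
```

Orientation within ~1.3°. Retract high, then come down on the robot's side.

```bash
python3 d.py .58 -.22 .54 6.2;python3 d.py .55 -.215 .25 6.2|tail -2
```

```text
t 13.08 pos [ 0.9524 -0.2693  0.5558] z [ 0.608  0.07  -0.79 ] y [0.784 0.104 0.612] F [-0.9  0.5 -1.9] q [-0.51   0.766  0.22   0.366  1.593 -0.524]
delta [ 0.0957 -0.2964 -0.2107]
spin 1.25
delta [ 0.1069 -0.497   0.0007]
spin 1.25
```

Request:
servo_tool --moves "0.096 -0.296 -0.211 1 0;0.096 -0.296 -0.211 1 0;0.096 -0.296 -0.211 1 0;0.096 -0.296 -0.211 1 0;0.096 -0.296 -0.211 1 0;0.096 -0.296 -0.211 1 0;0.096 -0.296 -0.211 1 0;0.096 -0.296 -0.211 1 0;0.096 -0.296 -0.211 1 0;0.096 -0.296 -0.211 1 0"

```text
time: 13.92
position: [0.5743, -0.2174, 0.5427]
tool_rot: [0.631, 0.705, 0.241, 0.216]
ft_force: [-0.3, -0.0, -1.8]
grip_width: 0.0114
grip_force: 45.0
```

```bash
python3 d.py .55 -.215 .25 6.2; python3 f.py 6.2 39
```

```text
t 13.92 pos [ 0.5743 -0.2174  0.5427] z [ 0.608  0.068 -0.791] y [0.786 0.088 0.612] F [-0.3 -0.  -1.8] q [-0.827  0.041  1.383  0.534  1.325 -0.966]
delta [ 0.0051 -0.1981  0.2168]
spin 0.22
t 13.92 pos [ 0.5743 -0.2174  0.5427] rot err in tool axes deg [-1.26 -0.1   0.14] q [-0.83  0.04  1.38  0.53  1.33 -0.97]
mid now [ 0.5942 -0.2151  0.5202] z [ 0.608  0.068 -0.791]
delta (backed 0 ) [-0.0084 -0.1043  0.2941]
delta (backed 0.12 ) [-0.0081 -0.2243  0.2967]
```

Request:
servo_tool --moves "0.005 -0.198 0.217 0 0;0.005 -0.198 0.217 0 0;0.005 -0.198 0.217 0 0;0.005 -0.198 0.217 0 0;0.005 -0.198 0.217 0 0;0.005 -0.198 0.217 0 0;0.005 -0.198 0.217 0 0;0.005 -0.198 0.217 0 0;0.005 -0.198 0.217 0 0"

```text
time: 14.67
position: [0.5554, -0.2171, 0.2478]
tool_rot: [0.632, 0.704, 0.242, 0.214]
ft_force: [-0.3, 0.1, -0.2]
grip_width: 0.0113
grip_force: 45.0
```

```bash
cat > chk.py <<'E'
import sys
from h import *
from rig import get_obs
from scipy.spatial.transform import Rotation as Ro
from scipy.optimize import least_squares
tag=sys.argv[1]
I={n:cams.camera(n) for n in M};o=get_obs();A=Ro.from_quat(o["tool_rot"]).as_matrix()
for n in I: cv2.imwrite(f"pics/{tag}_{n}.png",I[n])
# board frame: x=tool y, z=-tool z, y=z cross x
Bm=np.column_stack([A[:,1],-A[:,0]*0+np.cross(-A[:,2],A[:,1]),-A[:,2]])
mid0=o["position"]+A@[0,.002,.030]
def pts(mid,b):return (b-[.002,0,.060])@Bm.T+mid
card=box((-.002,.002),(-.04,.04),(0,.1));hand=box((-.006,.006),(-.025,.025),(.1,.132))
obs={}
for n in M:
    h=cv2.cvtColor(I[n],cv2.COLOR_BGR2HSV).astype(int);P=np.vstack([proj(n,pts(mid0,card)),proj(n,pts(mid0,hand))])
    x0,y0=(P.min(0)-14).astype(int);x1,y1=(P.max(0)+14).astype(int);print(n,"roi",x0,y0,x1,y1)
    H,S,V=[h[y0:y1,x0:x1,i] for i in range(3)]
    for k,m in {"card":(H>38)&(H<88)&(S>70)&(V>25),"orange":(H>5)&(H<20)&(S>140)&(V>70)}.items():
        cnt,l,st,ce=cv2.connectedComponentsWithStats(m.astype(np.uint8))
        if cnt>1:
            i=1+st[1:,4].argmax();q=proj(n,pts(mid0,card if k=="card" else hand));c,ar=cen(q)
            print(n,k,"area",st[i,4],"pred",round(ar),"cen",(ce[i]+[x0,y0]).round(1),"pred",c.round(1),"bbox",st[i,:4]+[x0,y0,0,0],"pred",q.min(0).round(1),(q.max(0)-q.min(0)).round(1))
E
python3 d.py .672 -.215 .246 6.2; python3 chk.py a; python3 f.py 6.2 39
```

```text
t 14.67 pos [ 0.5554 -0.2171  0.2478] z [ 0.608  0.071 -0.791] y [0.786 0.084 0.612] F [-0.3  0.1 -0.2] q [-0.861  0.29   1.925  0.872  0.725 -1.584]
delta [-0.0107  0.0908  0.0725]
spin 0.14
side roi 326 196 399 260
side card area 12 pred 232 cen [364.6 233. ] pred [365.4 229.6] bbox [362 230   7   7] pred [345.5 212.4] [39.9 34. ]
side orange area 92 pred 166 cen [351.8 223. ] pred [352.1 220.9] bbox [343 216  18  15] pred [341.  210.3] [22.4 21.1]
top roi 357 172 414 223
top card area 71 pred 374 cen [383.7 191.1] pred [385.5 195.1] bbox [373 188  22   7] pred [371.  186.1] [29.4 18. ]
top orange area 10 pred 132 cen [382.1 204. ] pred [389.4 204.4] bbox [381 202   3   5] pred [380.7 199.4] [17.4 10. ]
t 14.77 pos [ 0.5575 -0.2196  0.2519] rot err in tool axes deg [-0.95  0.08  0.2 ] q [-0.86  0.29  1.92  0.87  0.72 -1.58]
mid now [ 0.5775 -0.2175  0.2295] z [ 0.613  0.065 -0.788]
delta (backed 0 ) [-0.0078  0.0865  0.075 ]
delta (backed 0.12 ) [-0.0074 -0.0335  0.077 ]
```

Visible handle outline agrees with the nominal grasp (lower edge 231 vs 231.4 predicted). Advance to the viewed point.

Request:
servo_tool --moves "-0.003 0.03 0.03 0 0;-0.006 0.06 0.055 0 0;-0.008 0.08 0.07 0 0;-0.008 0.0865 0.075 0 0;-0.008 0.0865 0.075 0 0;-0.008 0.0865 0.075 0 0;-0.008 0.0865 0.075 0 0"

```text
time: 15.35
position: [0.6692, -0.2133, 0.2437]
tool_rot: [0.631, 0.705, 0.242, 0.216]
ft_force: [-0.5, -0.4, -1.9]
grip_width: 0.0119
grip_force: 45.0
```

```bash
python3 chk.py b; python3 f.py 6.2 39
python3 - <<'E'
import cv2,numpy as np
from h import *
from rig import get_obs
from scipy.spatial.transform import Rotation as Ro
o=get_obs();A=Ro.from_quat(o["tool_rot"]).as_matrix();mid=o["position"]+A@[0,.002,.030]
Bm=np.column_stack([A[:,1],np.cross(-A[:,2],A[:,1]),-A[:,2]])
E=[]
for n,(x,y) in {"side":(365,130),"top":(335,95)}.items():
    k=4;I=cv2.resize(cv2.imread(f"pics/b_{n}.png")[y:y+130,x:x+100],None,fx=k,fy=k,interpolation=2)
    q=proj(n,(np.array([[.002,-.04,0],[.002,.04,0],[.002,.04,.1],[.002,-.04,.1]])-[.002,0,.06])@Bm.T+mid)
    cv2.polylines(I,[((q-[x,y]+.5)*k).astype(int)],True,(0,0,255),1)
    q=proj(n,[mid,mid+.11*A[:,1]]);cv2.line(I,*[tuple(int(v) for v in (a-[x,y]+.5)*k) for a in q],(0,255,255),1);E.append(I)
cv2.imwrite("pics/b.png",np.hstack(E))
E
```

```text
side roi 366 183 435 246
side orange area 94 pred 134 cen [392.6 207.6] pred [391.8 207.3] bbox [385 201  18  15] pred [380.9 197.2] [21.8 20.3]
top roi 353 141 410 190
top card area 22 pred 318 cen [374.4 161. ] pred [381.9 163.7] bbox [369 160  11   4] pred [367.8 155.8] [28.7 15.8]
top orange area 9 pred 119 cen [391. 169.] pred [385.6 171.5] bbox [390 168   3   3] pred [377.1 166.9] [17.1  9.3]
t 15.45 pos [ 0.6688 -0.2136  0.243 ] rot err in tool axes deg [-1.19 -0.08  0.02] q [-0.68  0.42  1.71  0.78  0.67 -1.34]
mid now [ 0.6887 -0.2114  0.2206] z [ 0.609  0.068 -0.79 ]
delta (backed 0 ) [-0.0016  0.0045 -0.0006]
delta (backed 0.12 ) [-0.0016 -0.1155  0.0019]
```

View pics/b.png

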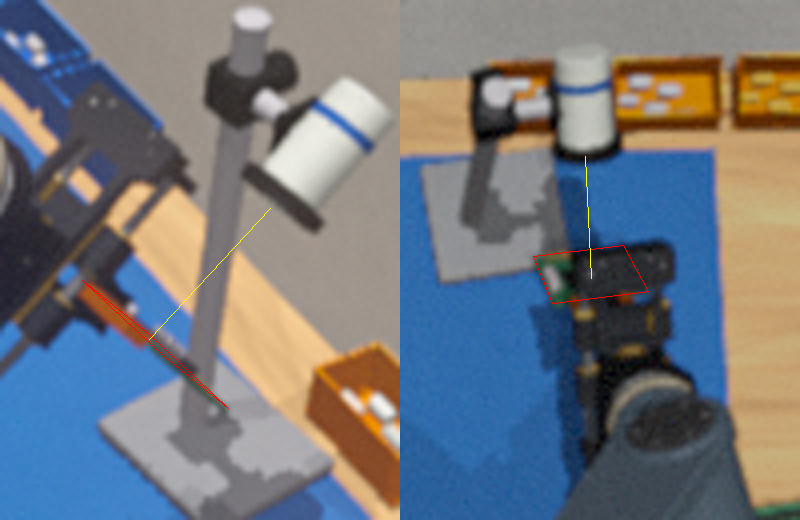

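Overlay (red) lies on the board in both views; component side faces the lens. Check tube axis direction from its silhouette edges (side 50.3°, top ≈2.6° right going down).

Run:
```python
from scope import *
I=cv2.cvtColor(cv2.imread("pics/b_side.png"),cv2.COLOR_BGR2GRAY).astype(float)+0
im0={n:[cv2.imread(f"pics/{t}{n}.png").astype(float) for t in("a_","b_")] for n in M}
# edge refinement: for given rough edge line, sample perpendicular profiles, find max gradient, fit line
def edge(n,p,q,half=4):
    g=cv2.GaussianBlur(np.mean(im0[n],0).mean(2).astype(np.float32),(0,0),.7);p=np.array(p);q=np.array(q);u=(q-p)/np.hypot(*(q-p));v=np.array([-u[1],u[0]]);P=[]
    s=np.arange(-half,half+.01,.25)
    for f in np.linspace(0,1,13):
        c=p+f*(q-p);m=(c+np.outer(s,v)).astype(np.float32);pr=cv2.remap(g,m[None,:,0],m[None,:,1],1)[0]
        d=np.abs(np.gradient(pr));w=d**3;P.append(c+v*(w@s/w.sum()))
    vx,vy,x,y=cv2.fitLine(np.array(P,np.float32),cv2.DIST_HUBER,0,.3,.01).ravel();r=np.array(P)-[x,y]
    return (vx,vy,x,y),np.std(r@[-vy,vx])
E={}
for k,(n,p,q) in {"sl":("side",(447.5,152),(443.5,156.5)),"sl2":("side",(437,164),(432.5,170)),"sr":("side",(461.5,163),(447,180)),"tl":("top",(373.8,111),(374.2,129)),"tr":("top",(388,110),(388.8,128))}.items():
    l,sd=edge(n,p,q);E[k]=(n,l);print(k,np.array(l).round(2),"ang",np.degrees(np.arctan2(l[1],l[0])).round(1),"sd",round(sd,2))
def pred(p):
    _,z,lx,ly,piv,L=geo(p);o=[]
    for n in M:
        c=[ext(n,L-s*z,.022,lx,ly,z) for s in(.08,.015)]
        for k in(0,1): o.append((n,c[0][k],c[1][k]))
    return o
for w,t in((3.8,38.3),(6.2,39),(8.45,39.9),(6,33),(6,44),(2,39)):
    p=[.582,-.223,np.radians(w),np.radians(t),.043];print(w,t,[(n,np.degrees(np.arctan2(*(b-a)[::-1])).round(1)) for n,a,b in pred(p)])
```

```text
sl [  0.84  -0.54 444.77 153.8 ] ang -32.9 sd 0.33
sl2 [  0.59  -0.81 433.91 166.6 ] ang -54.1 sd 0.09
sr [  0.66  -0.75 450.88 170.83] ang -49.0 sd 0.7
tl [1.0000e-01 1.0000e+00 3.7379e+02 1.2091e+02] ang 84.5 sd 0.79
tr [2.0000e-02 1.0000e+00 3.8746e+02 1.1964e+02] ang 88.8 sd 0.61
3.8 38.3 [('side', np.float64(133.9)), ('side', np.float64(134.1)), ('top', np.float64(89.2)), ('top', np.float64(90.1))]
6.2 39 [('side', np.float64(131.9)), ('side', np.float64(132.1)), ('top', np.float64(87.2)), ('top', np.float64(88.1))]
8.45 39.9 [('side', np.float64(129.9)), ('side', np.float64(130.1)), ('top', np.float64(85.3)), ('top', np.float64(86.2))]
6 33 [('side', np.float64(135.3)), ('side', np.float64(135.4)), ('top', np.float64(86.4)), ('top', np.float64(87.1))]
6 44 [('side', np.float64(129.3)), ('side', np.float64(129.7)), ('top', np.float64(88.2)), ('top', np.float64(89.3))]
2 39 [('side', np.float64(134.7)), ('side', np.float64(135.0)), ('top', np.float64(90.9)), ('top', np.float64(91.8))]
```

Run:
```python
from scope import *
from rig import get_obs
from scipy.spatial.transform import Rotation as Ro
w,t=np.radians([7.2,40])
r=least_squares(lambda q:f([q[0],q[1],w,t,q[2]]),[.58,-.22,.043],loss="soft_l1");_,z,lx,ly,piv,L=geo([r.x[0],r.x[1],w,t,r.x[2]])
o=get_obs();A=Ro.from_quat(o["tool_rot"]).as_matrix();mid=o["position"]+A@[0,.002,.030]
print(r.x,"lens",L,"view",L+.11*z);print("delta to view",(A.T@(L+.11*z-mid)).round(4))
print("angle board x vs -z",np.degrees(np.arccos(-z@A[:,1])),"lens in board frame: along",(L-mid)@A[:,1],"off",(L-mid)@A[:,0],(L-mid)@A[:,2])
print("delta keeping lens on board axis",(A.T@(L-mid)-[0,.11,0]).round(4),proj("side",[L]),proj("top",[L]))
```

```text
[ 0.58405522 -0.229536    0.04338769] lens [ 0.77827467 -0.20500038  0.29211093] view [ 0.69467424 -0.21556157  0.22140429]
delta to view [-0.0048  0.0049  0.0027]
angle board x vs -z 2.31754729533096 lens in board frame: along 0.11476442976289485 off -0.0033097915114929767 -0.0015047670152627465
delta keeping lens on board axis [-0.0033  0.0048 -0.0015] [[434.13604122 180.7257403 ]] [[381.92448716 132.37004453]]
```

Only a few mm off, about 2° in angle. Final nudge and settle.

Request:
servo_tool --moves "-0.002 0.0025 0 0.3 0;-0.004 0.005 0.001 0.5 0;-0.004 0.005 0.001 0.5 0;-0.004 0.005 0.001 0.5 0;-0.004 0.005 0.001 0.5 0;-0.004 0.005 0.001 0.5 0;-0.004 0.005 0.001 0.5 0;-0.004 0.005 0.001 0.5 0"

```text
time: 16.12
position: [0.6749, -0.2168, 0.2446]
tool_rot: [0.634, 0.702, 0.243, 0.215]
ft_force: [0.3, -0.3, -2.2]
grip_width: 0.0116
grip_force: 45.0
```

```bash
python3 f.py 7.2 40; python3 -c "
from rig import get_obs,job
o=get_obs();print(o['joint_velocities'].round(3),o['grip_width'],o['grip_force'],o['ft_force'])
if abs(o['joint_velocities']).max()<.05: print(job.hand_in())"
```

```text
t 16.12 pos [ 0.6749 -0.2168  0.2446] rot err in tool axes deg [-2.2   0.51 -1.22] q [-0.68  0.43  1.69  0.77  0.68 -1.31]
mid now [ 0.6947 -0.2146  0.2221] z [ 0.609  0.068 -0.79 ]
delta (backed 0 ) [ 0.0022 -0.001  -0.0029]
delta (backed 0.12 ) [-0.0004 -0.1209  0.0017]
[ 0.001  0.    -0.002  0.     0.001  0.001] 0.011616522759092033 44.98463451862335 [ 0.33235612 -0.29242401 -2.23815534]
the job is handed in; nothing more can be done
None
```

I handed the job in at 16.1 s with the orange-handled board held still in front of the lens, component side facing it; by my camera estimate it is about 11 cm away, within a few mm of centre and 2–3° of square. My first grip closed above the handle and missed, pressing lightly on it, and the second held.

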